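# Eject the full pulp tray of the juicer

## Robot

A 6-joint arm with a two-finger parallel gripper is mounted at the origin on the work surface. World frame = base frame: x ahead of the robot, y to its left, z up, the work surface at z = 0. Lengths are in m, angles in rad, forces in N, time in s.
With the tool pointing down it reaches from about 0.375 to 0.9 m from the base axis. Payload 3.1 kg.
Tool frame: the origin (TCP) lies midway between the tips of the shut fingers; the grasp point (between the pads) lies 19 mm behind it; z points along the fingers, y is the line along which they close (so a half turn about z gives the same grasp; the last joint's range is limited). The gripper opens to 85 mm and grips with 20 to 120 N. Pads are 22 mm wide; open, the fingers measure 114 mm over their backs; the gripper's body (76 mm by 85 mm) begins 54 mm behind the grasp point. The pads swing forward as they close: fully open they stand 13 mm farther back than shut.
Start: joints at [-1.319, 0.527, 1.433, -0, 1.181, -0.178], TCP at [0.261, -0.568, 0.231] pointing down, gripper open.
Joint ranges: [-3.08, 3.08], [-0.75, 2.2], [0.22, 2.44], [-1.43, 4.57], [0, 2.65], [-2.85, 2.85]. Speed limits (rad/s): [2.79, 2.79, 3.14, 3.14, 3.14, 3.14].

## Interface

Orientations are given as a unit quaternion [x, y, z, w].
In Python, from station import manip gives the robot as it stands. The module is installed in compiled form; this text tells all that it offers.
- The arm moves only by the tool apply_moves, never from a script. Its arguments are lists of equal length, an entry for each row: "claw": the gripper's target within -1 to 1 (fully open at 1, half-way at 0, shut at -1); "travel": the shift along the tool's x, y, z scaled (see below), a list of three; "turn": the turn, a rotation vector about the tool's x, y, z scaled (see below), a list of three. In form: {"claw": [claw, ...], "travel": [[dx, dy, dz], ...], "turn": [[rx, ry, rz], ...]}. A call has 1 to 5 rows; each row is the pose to reach, as a shift and turn from the pose commanded when the call began, along the tool's axes at that moment, turning the shorter way round; what a row does not reach only later rows make up. The controller multiplies each number of a shift by 800 mm and each number of a turn by 180 degrees. A row lasts 1/12 s, in which the tool goes at most 41.7 mm and 7.16 degrees, less where a joint would pass 70% of its speed; a pose out of reach is approached as far as the arm can. A call with a number of a shift or a turn outside -1 to 1 is refused whole. A call with a gripper value outside its range is refused whole. The fingers move at their own pace and stop on an object; "newtons" is the grip in N (left out, the last holds). Time passes only in rows, so rows that repeat a pose let the fingers close. It gives the time, the measured TCP pose, the force, the opening and the grip force at its end, in the units of the state.
- manip.sense(): the state, without advancing time (a new reading comes with each control period).
- manip.snapshot(name): name is "side" or "top"; returns a dict with "pixels" (400x640x3 uint8, red, green, blue), "depth" (400x640 float32, m along the optical axis (not along the pixel's ray), 0 where there is no reading), "intrinsics" (3x3 intrinsics, pixels), "R" (3x3) and "t" (3): a world point X has camera coordinates R X + t. Camera axes: x right, y down, z forward; pixel columns grow to the right and rows downward; lengths in m; the calibration is good to about 2 mm. A picture is of the moment at which its call begins.
- manip.sign_off(): hands the job in; it is judged then, once.
The state is a dict: "t": time; "q": joint angles; "qd": joint speeds; "tau": joint torques, N m; "tcp_pos": TCP position; "tool_rot": TCP orientation; "force": force on the tool from outside, world axes, zero at the start; "ft_torque": the same for the moment, N m; "finger_gap": opening from 0.0 (shut) to 1.0 (fully open); "gripper_force": force on a finger pad.
Only numpy, scipy, OpenCV 4.12 (cv2) and the standard library are available. Lean on these libraries where they do the work, as an engineer would, in place of code of your own. Each camera call takes 0.05 s, during which the arm holds its last target. There are 200 camera calls.

## Task

One of the two pulp trays side by side in the juicer is full: the one whose gauge plunger stands far out. Take the release pin from its wooden stand, push it down through the access hole over that tray until the hidden catch lets go and the tray springs out, and put the pin back upright in its stand. Draw the tray out, keep it level and set it down on the middle of the cork mat, leaving the other tray shut and the other kitchenware where it is.

Things in the scene. Friction and masses are not known exactly. Their poses are not given: they have to be found in the camera images.
- juicer: Electric juicer, fixed. Origin: centre of its underside, on the worktop; x axis from its front (facing the robot, where the trays come out) to its back. Low base 220 mm wide (y), x -110 to +30 mm, under a steel deck 8 mm thick whose top is 70 mm up; behind it (x +30 to +110) a white tower 150 mm high with a steel dome to 190 mm. Two bays at y = +50 and -50 mm hold a tray each.
- hole_left (a point): Centre, at deck top level, of the round access hole (16 mm across, straight down) over the catch of the tray at y = +50 mm of the juicer (hole at x = -28, y = +50, z = 70 mm). The catch's pad (18 x 60 mm) lies 20 mm below the deck top; pushed straight down it lets go after 9 mm and stops at 14 mm (34 mm below the deck top). It takes 6 to 12 N and springs back up.
- hole_right (a point): The same for the tray in the bay at y = -50 mm of the juicer (x = -28, y = -50, z = 70 mm).
- bay_left (a point): Middle of the bay's mouth at y = +50 mm of the juicer, at worktop level on the juicer's front face (x -110 mm). Bay 76 mm wide, 62 mm high; the tray stands in it on the worktop. Once the catch is down, a spring pusher drives the tray 65 mm out (-x of the juicer) in about half a second; keep the catch down until the tray is out.
- bay_right (a point): The same for the bay at y = -50 mm of the juicer. (A glass bowl 75 mm high and a jug 172 mm high stand fixed beside the juicer, more than 0.28 m to the left and right of the robot's centre line and beyond the mat and the pin stand; a fixed ceramic reamer 62 mm high stands in front of the robot, within 0.36 m of its axis.)
- pin_grip (a point): Release pin, centre of its handle; loose, 90 g, 137 mm long, z axis from tip to handle. Steel stem 8 mm thick, 62 mm long, slightly tapered tip; collar 34 mm across, 5 mm thick; round black handle 24 mm across, 70 mm long, whose top is 35 mm above this point. It starts upright in its stand, tip down, collar on the stand's top, this point 110 mm above the worktop.
- pin_tip (a point): The tip of the release pin (end of the stem), 102 mm below the handle's centre along the pin.
- pin_stand: Wooden block 80 x 80 x 70 mm high, fixed, on the robot's left or right (the mat is on the other side). Origin: centre of its underside. A hole 18 mm across runs straight down through its centre; the pin stands in it, collar on the top.
- tray_full_grip (a point): Full tray's handle: a point 28 mm above the tray's underside on an upright fin 14 mm thick (tray y), 42 mm high, 47 mm long (tray x); it lies 18 mm from the fin's front end, 29 mm from the front plate. Axes are the tray's, parallel to the juicer's while in the bay. Shut, this point is at x = -147 mm of the juicer; sprung out, at about -212 mm, about 35 mm of the box being still in the bay.
- tray_full_center (a point): Full tray's centre, 25 mm above its underside and 60 mm behind (+x) the grip point. Steel box 101 x 72 x 49 mm high, its rear end 77 mm behind this point; white front plate 84 mm wide, 58 mm high, 8 mm thick; fin in front, to 78 mm ahead of this point. About 0.2 kg, balancing near the front plate. It starts in either bay.
- tray_full_knob (a point): End of the full tray's gauge plunger: a steel rod 8 mm thick with a knob 18 mm across that runs forward from the front plate over the fin, 50 mm above the tray's underside. On the full tray it stands far out, its end 63 mm ahead of the plate, beyond the fin.
- tray_low_center (a point): The same point of the other tray, which is alike but for its plunger. It stays shut: its place is at x = -87 mm, y = +50 or -50 mm of the juicer.
- tray_low_knob (a point): End of the other tray's gauge plunger, pushed in: 12 mm ahead of the front plate.
- mat_top (a point): Centre of the top of a cork mat 190 mm (x) x 150 mm (y) x 5 mm thick, fixed on the worktop on the robot's left or right.
- funnel: Steel funnel standing mouth down, 110 mm across, 100 mm high, loose, leave alone; origin at its underside.
- measuring_cup: Aluminium measuring cup with a handle, standing mouth down, 76 mm across, 75 mm high, loose, leave alone; origin at its underside.
- honey_jar: Amber glass jar, 70 mm across, 110 mm high, loose, leave alone; origin at its underside.
- spice_jar: Glass jar, 56 mm across, 90 mm high, loose, leave alone; origin at its underside.
There are look-alikes about, which are no part of the job. Leave any yellow look-alike of the pin_stand alone. Leave any purple look-alike of the part that bears pin_grip alone.

How it is judged:
By the outcome, as a careful person would: the job done as asked, in the order asked, and still so for the second after the job is handed in, with the robot touching nothing.
It also fails if it takes over 64 s, if anything falls off the work surface, if the arm or the gripper's body presses on something with over 40 N, if the wrist force passes 120 N, or if a joint passes its speed limit or range.

## Working session

There is one attempt and no reset: what is moved stays moved. The work goes in short steps, Python scripts to look and compute and a tool call to move; the robot and the scene stay as the last step left them, time stands still between calls to the robot, and variables do not carry over. Pictures are saved under pics/ and viewed, at most 12 in all, crops included, and the job is handed in when it is done.

Besides the shell and the picture viewer there is one more tool, called after "Call:" in YAML: its name, and indented under it one key for each argument. apply_moves: Moves the arm, as the interface text tells. Shifts and turns lie within -1 to 1; 1 stands for 800 mm of shift or 180 degrees of turn. Its arguments: {"type":"object","properties":{"claw":{"type":"array","items":{"type":"number"}},"travel":{"type":"array","items":{"type":"array","items":{"type":"number"}}},"turn":{"type":"array","items":{"type":"array","items":{"type":"number"}}},"newtons":{"type":"number"}},"required":["claw","travel","turn"]}

```bash
mkdir -p pics && python3 - <<'E'
from station import manip
import cv2,numpy as np
print(manip.sense())
for n in("top","side"):
    s=manip.snapshot(n); np.savez(f"{n}0.npz",**s)
    cv2.imwrite(f"pics/{n}0.png",s["pixels"][:,:,::-1]); print(n,s["intrinsics"],s["R"],s["t"])
E
```

```text
{'t': 0.0, 'q': array([-1.31852122e+00,  5.28491941e-01,  1.43389745e+00,  1.43611359e-05,
        1.18139934e+00, -1.78521722e-01]), 'qd': array([ 0.00108954,  0.00038886, -0.00059702,  0.00094834,  0.00240641,
       -0.00111522]), 'tau': array([ 1.29387554e-04, -4.42344296e+01, -1.78026760e+01, -1.14829727e-04,
        8.34530394e-03,  4.31828738e-06]), 'tcp_pos': array([ 0.26083389, -0.56718517,  0.23031933]), 'tool_rot': array([ 9.76891311e-01,  2.13733856e-01, -3.38472935e-05, -1.09753533e-03]), 'force': array([-0.20631924, -0.67692115, -0.23693377]), 'ft_torque': array([ 0.05245554,  0.02592839, -0.02759204]), 'gripper_force': 0.0, 'finger_gap': 1.0030602721646549}
top [[363.62405953   0.         314.02951361]
 [  0.         363.62405953 197.22873006]
 [  0.           0.           1.        ]] [[ 0.02183743 -0.99955594 -0.02027429]
 [-0.98291939 -0.01775852 -0.18317782]
 [ 0.18273644  0.02392812 -0.98287071]] [0.00948185 0.55750609 1.13469828]
side [[372.01776823   0.         325.98672514]
 [  0.         372.01776823 200.28305669]
 [  0.           0.           1.        ]] [[ 0.99809151 -0.06116248  0.0085143 ]
 [-0.03651023 -0.6956713  -0.71743184]
 [ 0.04980306  0.71575177 -0.69657667]] [-0.55388045  0.07415783  1.14818238]
```

View pics/top0.png

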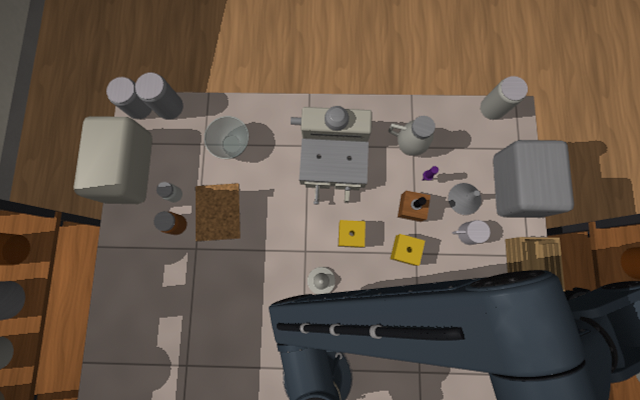

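View pics/side0.png

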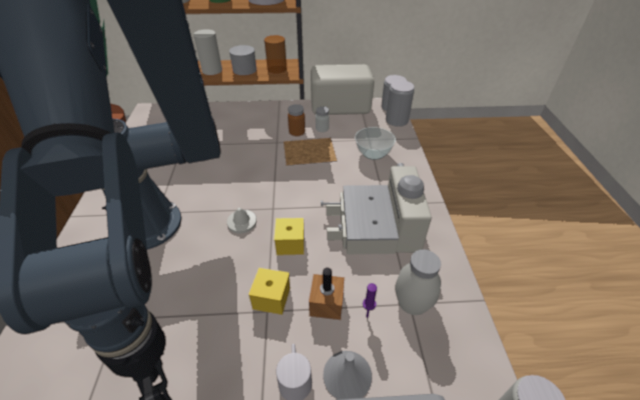

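The top view shows the juicer deck holes at (319,156) and (349,158), and a long plunger on the left tray near (316,200). The stand and pin are at (415,203) and the mat at (218,212). There are yellow blocks at (352,233) and (408,249), and a purple pin at (430,173).

```bash
cat > h.py <<'E'
import numpy as np,cv2
from scipy import ndimage
def load(n): return dict(np.load(n+".npz"))
def ray(s,u,v,z):
    K,R,t=s["intrinsics"],s["R"],s["t"]; c=-R.T@t
    d=R.T@np.linalg.solve(K,[u,v,1.]); return c+d*(z-c[2])/d[2]
def cloud(s):
    K,R,t=s["intrinsics"],s["R"],s["t"]; v,u=np.mgrid[:400,:640]; d=s["depth"]
    P=np.stack([(u-K[0,2])/K[0,0]*d,(v-K[1,2])/K[1,1]*d,d],-1)-t
    W=P@R; W[d==0]=np.nan; return W
def tri(s1,p1,s2,p2):
    A=[]
    for s,p in((s1,p1),(s2,p2)):
        M=s["intrinsics"]@np.c_[s["R"],s["t"]]; A+=[p[0]*M[2]-M[0],p[1]*M[2]-M[1]]
    A=np.array(A); return np.linalg.lstsq(A[:,:3],-A[:,3],rcond=None)[0]
E
python3 - <<'E'
from h import *
T=load("top0");S=load("side0")
W=cloud(T);WS=cloud(S)
def rect(W,m,name):
    P=W[m]; P=P[~np.isnan(P[:,0])]; r=cv2.minAreaRect((P[:,:2]*1000).astype(np.float32)); print(name,len(P),"z",np.round(np.percentile(P[:,2],[5,50,95]),3),r)
for n,s,w in(("top",T,W),("side",S,WS)):
    hsv=cv2.cvtColor(s["pixels"],cv2.COLOR_RGB2HSV);H,Sa,V=[hsv[...,i].astype(int) for i in range(3)]
    X,Y,Z=w[...,0],w[...,1],w[...,2]
    brown=(H<20)&(Sa>90)
    k=lambda m:ndimage.binary_opening(m)
    print(n)
    rect(w,k(brown&(X>.35)&(X<.75)&(Y<0)&(Y>-.42)&(abs(Z-.07)<.006)),"stand")
    rect(w,k(brown&(X>.3)&(X<.8)&(Y>0.15)&(Y<.45)&(abs(Z-.005)<.006)),"mat")
    deck=(X>.6)&(X<.9)&(abs(Y)<.2)&(abs(Z-.07)<.006)
    rect(w,k(deck),"deck")
    pin=(V<60)&(Z>.08)&(Z<.16)&(X>.45)&(X<.75)&(Y<-.1)&(Y>-.35)
    v,u=np.nonzero(pin); print("pin px",len(u),u.mean(),v.mean(),np.nanmedian(w[pin],0) if len(u) else 0, np.nanmax(Z[pin]))
    yel=(H>20)&(H<35)&(Sa>150)&(abs(Z-.07)<.01)
    l,c=ndimage.label(k(yel))
    for i in range(1,c+1):
        if (l==i).sum()>50: rect(w,l==i,"yellow")
    if n=="top":
        tower=(X>.7)&(X<1)&(abs(Y)<.2)&(abs(Z-.15)<.006); rect(w,tower,"tower")
print(np.round(W[140:215:5,340,:],3))
a=cv2.resize(T["pixels"][140:260,290:450],None,fx=5,fy=5,interpolation=3)[:,:,::-1]
b=cv2.resize(S["pixels"][170:320,250:410],None,fx=4,fy=4,interpolation=3)[:,:,::-1]
cv2.imwrite("pics/tc.png",a);cv2.imwrite("pics/sc.png",b)
E
```

```text
top
stand 483 z [0.066 0.07  0.073] ((535.7501220703125, -304.7371826171875), (80.23790740966797, 81.10258483886719), 78.7145004272461)
mat 2332 z [0.001 0.005 0.009] ((511.49371337890625, 348.49212646484375), (189.62704467773438, 148.1724090576172), 4.906051158905029)
deck 2786 z [0.067 0.07  0.074] ((677.339111328125, -42.58709716796875), (219.80621337890625, 143.27694702148438), 87.69313049316406)
pin px 119 414.7563025210084 190.6638655462185 [ 0.53681909 -0.3001554   0.12987193] 0.15767842718113137
yellow 613 z [0.066 0.07  0.074] ((441.2789306640625, -101.65074157714844), (78.20191955566406, 79.93101501464844), 88.12863159179688)
yellow 648 z [0.066 0.07  0.073] ((394.32000732421875, -280.0732727050781), (79.00373077392578, 80.3401107788086), 75.3071517944336)
tower 1194 z [0.146 0.15  0.153] ((785.4880981445312, -46.48756408691406), (219.34402465820312, 80.92996978759766), 88.06543731689453)
side
stand 700 z [0.067 0.07  0.072] ((537.3280029296875, -305.4767761230469), (81.287109375, 77.3261489868164), 79.69271087646484)
mat 1107 z [0.002 0.005 0.008] ((510.94036865234375, 349
[... 241 characters left out ...]
3774834437086 [ 0.53685862 -0.31453624  0.12090693] 0.14748060575256264
yellow 54 z [0.061 0.065 0.072] ((450.6361083984375, -142.01026916503906), (4.887841701507568, 57.539329528808594), 88.1199722290039)
yellow 99 z [0.061 0.067 0.071] ((389.1604919433594, -318.2122497558594), (6.3683857917785645, 71.87684631347656), 74.99894714355469)
[[ 0.746 -0.061  0.075]
 [ 0.73  -0.062  0.07 ]
 [ 0.713 -0.062  0.071]
 [ 0.696 -0.062  0.071]
 [ 0.68  -0.062  0.067]
 [ 0.663 -0.062  0.067]
 [ 0.645 -0.062  0.072]
 [ 0.628 -0.062  0.074]
 [ 0.612 -0.063  0.07 ]
 [ 0.599 -0.063  0.056]
 [ 0.593 -0.066  0.001]
 [ 0.576 -0.066  0.002]
 [ 0.558 -0.066  0.002]
 [ 0.542 -0.067  0.001]
 [ 0.524 -0.067  0.001]]
```

View pics/tc.png

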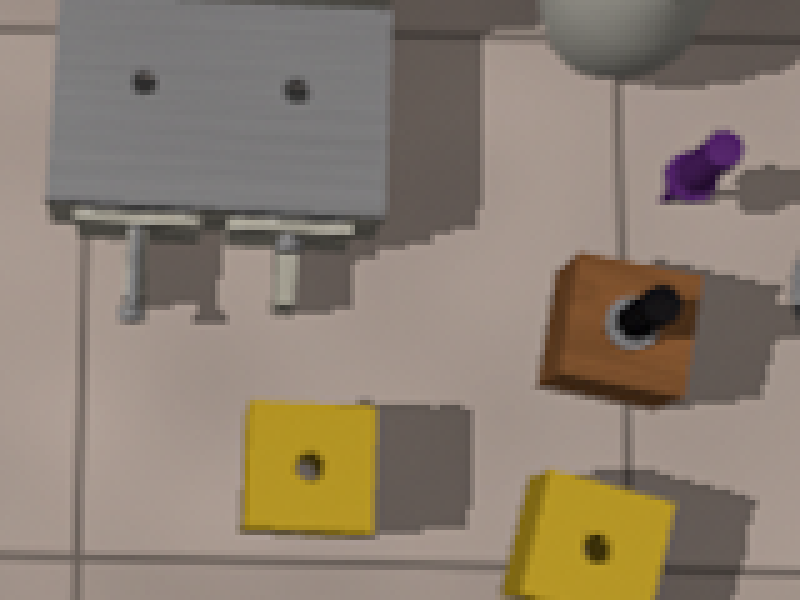

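View pics/sc.png

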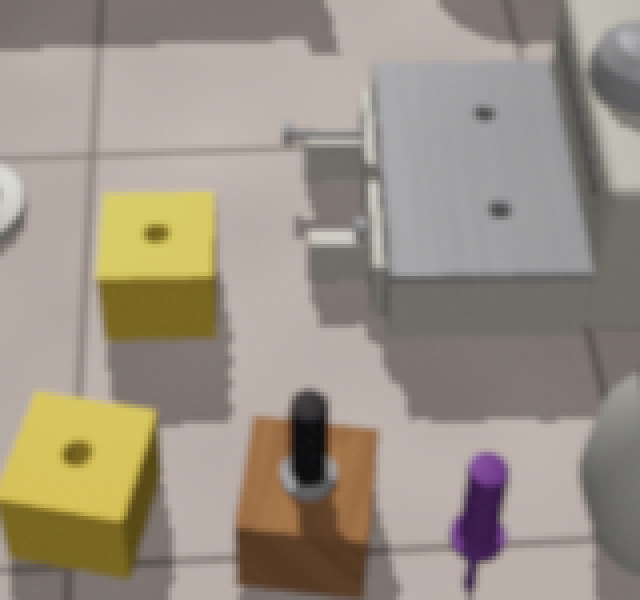

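```bash
cat >> h.py <<'E'
from scipy.spatial.transform import Rotation as Ro
def plan(x,y,z,yawdeg,st=None):
    "print travel/turn (tool axes, scaled) to a tool-down pose, tool x at yawdeg"
    from station import manip
    st=st or manip.sense(); R0=Ro.from_quat(st["tool_rot"])
    R1=Ro.from_matrix(Ro.from_euler("z",yawdeg,degrees=True).as_matrix()@np.diag([1,-1,-1.]))
    d=R0.inv().apply(np.array([x,y,z])-st["tcp_pos"])
    print("travel",np.round(d/.8,4),"turn",np.round((R0.inv()*R1).as_rotvec()/np.pi,4),"mm",np.round(d*1000,1))
def status():
    from station import manip
    s=manip.sense(); R=Ro.from_quat(s["tool_rot"]).as_matrix()
    print("t %.2f"%s["t"],"tcp",np.round(s["tcp_pos"],4),"yaw %.2f"%np.degrees(np.arctan2(R[1,0],R[0,0])),"tilt",np.round(R[:,2],3),"F",np.round(s["force"],1),"gap %.3f gf %.1f"%(s["finger_gap"],s["gripper_force"]),"q",np.round(s["q"],2))
E
python3 - <<'E'
from h import *
T=load("top0");S=load("side0");px={}
for n,s,boxes in(("top",T,{"hL":(312,150,326,163),"hR":(342,152,356,165)}),("side",S,{"hL":(364,192,378,204),"hR":(368,216,382,228)})):
    g=cv2.cvtColor(s["pixels"],cv2.COLOR_RGB2GRAY).astype(float)
    for k,(a,b,c,d) in boxes.items():
        p=g[b:d,a:c]; w=np.clip(np.median(p)-15-p,0,None); v,u=np.mgrid[b:d,a:c]
        px[n,k]=((u*w).sum()/w.sum(),(v*w).sum()/w.sum()); print(n,k,px[n,k],ray(s,*px[n,k],.07))
    g=s["pixels"].max(-1)
    # collar: bright ring; handle top
    W=cloud(s);X,Y,Z=[W[...,i] for i in range(3)]
    pin=(np.hypot(X-.5365,Y+.305)<.035)&(Z>.1)&(Z<.16)
    v,u=np.nonzero(pin); print("handle px range",u.min(),u.max(),v.min(),v.max(),"top z",np.percentile(Z[pin],98)); 
    tp=pin&(Z>.140); print("top face",tp.sum(),np.nanmedian(W[tp],0))
    c=(np.hypot(X-.5365,Y+.305)<.03)&(abs(Z-.075)<.012)&(np.ptp(s["pixels"],axis=2)<25); print("collar",c.sum(), cv2.minEnclosingCircle((W[c][:,:2]*1000).astype(np.float32)) )
    pu=(s["pixels"][...,2]>s["pixels"][...,1]*1.8)&(Z>0.01); print("purple",np.nanmin(W[pu],0),np.nanmax(W[pu],0))
    fu=(X>.45)&(X<.65)&(Y<-.36)&(Y>-.52)&(Z>.02)&(Z<.12); print("funnel",np.nanmin(W[fu],0),np.nanmax(W[fu],0))
for k in("hL","hR"): print(k,tri(T,px["top",k],S,px["side",k]))
# plunger knob left
plan(.5365,-.305,.2,-2); status()
E
```

```text
top hL (np.float64(318.3361650485437), np.float64(156.1893203883495)) [0.69089719 0.00903208 0.07      ]
top hR (np.float64(348.82721893491123), np.float64(157.78224852071006)) [ 0.68704513 -0.09078415  0.07      ]
handle px range 416 426 197 206 top z 0.14828073394544813
top face 52 [ 0.53591756 -0.30418884  0.14448055]
collar 45 ((538.765869140625, -306.8420104980469), 20.442794799804688)
purple [ 0.23908366 -0.56029531  0.01289007] [0.64793443 0.0889748  0.82541538]
funnel [ 0.45075185 -0.51991622  0.02004767] [ 0.62816034 -0.36322486  0.10619173]
side hL (np.float64(370.64630225080384), np.float64(197.93890675241158)) [0.69196256 0.00841871 0.07      ]
side hR (np.float64(374.4881796690307), np.float64(222.02836879432624)) [ 0.68827319 -0.09146855  0.07      ]
handle px range 322 331 267 286 top z 0.1466141422943397
top face 74 [ 0.53623627 -0.30665083  0.14457376]
collar 82 ((537.5967407226562, -304.75213623046875), 17.59217643737793)
purple [ 0.62224766 -0.36323769  0.01724841] [ 0.64750583 -0.33899725  0.13934528]
funnel [ 0.45001349 -0.5199363   0.02001845] [ 0.64537454 -0.36001116  0.10662029]
hL [0.69166787 0.00907508 0.0691952 ]
hR [ 0.68792684 -0.0908218   0.06908289]
travel [ 0.45   -0.1539  0.0385] turn [-0.0006  0.      0.1482] mm [ 360.  -123.1   30.8]
t 0.10 tcp [ 0.2608 -0.5673  0.2304] yaw 24.68 tilt [-0.001  0.002 -1.   ] F [ 0.5  0.1 -0.6] gap 1.002 gf 0.0 q [-1.32  0.53  1.43 -0.    1.18 -0.18]
```

Call:
apply_moves:
  claw: [0.1,0.1,0.1,0.1,0.1]
  newtons: 80
  travel:
    - [0.45,-0.154,0.0385]
    - [0.45,-0.154,0.0385]
    - [0.45,-0.154,0.0385]
    - [0.45,-0.154,0.0385]
    - [0.45,-0.154,0.0385]
  turn:
    - [0,0,0.1482]
    - [0,0,0.1482]
    - [0,0,0.1482]
    - [0,0,0.1482]
    - [0,0,0.1482]

```text
t: 0.52
tcp_pos: [0.4098, -0.4256, 0.2142]
tool_rot: [1.0, -0.02, -0.0, -0.0]
force: [0.0, -0.2, 0.7]
finger_gap: 0.546
gripper_force: 0.0
```

```bash
python3 -c "
from h import *
status();plan(.536,-.3055,.2,-2.1)"
```

```text
t 0.52 tcp [ 0.4098 -0.4256  0.2142] yaw -2.25 tilt [-0.     0.001 -1.   ] F [ 0.  -0.2  0.7] gap 0.546 gf 0.0 q [-0.99  0.5   1.54  0.    1.1   0.62]
travel [ 0.1517 -0.1561  0.0178] turn [-0.0003  0.0002 -0.0008] mm [ 121.4 -124.9   14.2]
```

Call:
apply_moves:
  claw: [0.1,0.1,0.1,0.1,0.1]
  travel:
    - [0.152,-0.156,0.018]
    - [0.152,-0.156,0.018]
    - [0.152,-0.156,0.018]
    - [0.152,-0.156,0.018]
    - [0.152,-0.156,0.018]
  turn:
    - [0,0,0]
    - [0,0,0]
    - [0,0,0]
    - [0,0,0]
    - [0,0,0]

```text
t: 0.93
tcp_pos: [0.5383, -0.3011, 0.1994]
tool_rot: [1.0, -0.015, 0.0, -0.002]
force: [-0.4, -1.7, -0.7]
finger_gap: 0.554
gripper_force: 0.0
```

```bash
python3 -c "
from h import *
status();plan(.536,-.3055,.098,-2.1)"
```

```text
t 0.93 tcp [ 0.5383 -0.3011  0.1994] yaw -1.69 tilt [ 0.001  0.003 -1.   ] F [-0.4 -1.7 -0.7] gap 0.554 gf 0.0 q [-0.69  0.55  1.49  0.    1.1   0.91]
travel [-0.0028  0.006   0.1267] turn [-0.001  -0.0002  0.0023] mm [ -2.2   4.8 101.3]
```

Call:
apply_moves:
  claw: [0.1,0.1,0.1]
  travel:
    - [0,0,0.05]
    - [0,0,0.05]
    - [0,0,0.05]
  turn:
    - [0,0,0]
    - [0,0,0]
    - [0,0,0]

```text
t: 1.18
tcp_pos: [0.533, -0.3052, 0.1581]
tool_rot: [1.0, -0.017, -0.003, -0.002]
force: [-0.0, -0.7, 0.6]
finger_gap: 0.552
gripper_force: 0.0
```

```bash
python3 -c "
from h import *
status();plan(.536,-.3055,.098,-2.1)"
```

```text
t 1.18 tcp [ 0.533  -0.3052  0.1581] yaw -1.98 tilt [-0.006  0.004 -1.   ] F [-0.  -0.7  0.6] gap 0.552 gf 0.0 q [-0.7   0.6   1.52 -0.    1.02  0.9 ]
travel [0.0043 0.0005 0.0751] turn [-0.0014  0.0019  0.0007] mm [ 3.4  0.4 60.1]
```

Call:
apply_moves:
  claw: [0.1,0.1,0.1,0.1,0.1]
  travel:
    - [0.002,0,0.03]
    - [0.002,0,0.055]
    - [0.002,0,0.075]
    - [0.002,0,0.075]
    - [0.002,0,0.075]
  turn:
    - [0,0,0]
    - [0,0,0]
    - [0,0,0]
    - [0,0,0]
    - [0,0,0]

```text
t: 1.6
tcp_pos: [0.5361, -0.3077, 0.1011]
tool_rot: [1.0, -0.018, -0.0, 0.0]
force: [0.2, -0.0, 1.5]
finger_gap: 0.55
gripper_force: 0.0
```

```bash
python3 -c "
from h import *
status();plan(.536,-.3055,.098,-2.1)"
```

```text
t 1.60 tcp [ 0.5361 -0.3077  0.1011] yaw -2.08 tilt [-0. -0. -1.] F [ 0.2 -0.   1.5] gap 0.550 gf 0.0 q [-0.7   0.68  1.56 -0.    0.9   0.91]
travel [-0.0002 -0.0028  0.0039] turn [0.     0.     0.0001] mm [-0.2 -2.2  3.1]
```

Call:
apply_moves:
  claw: [0.1,-1,-1,-1,-1]
  newtons: 90
  travel:
    - [0,-0.0027,0.002]
    - [0,-0.0027,0.002]
    - [0,-0.0027,0.002]
    - [0,-0.0027,0.002]
    - [0,-0.0027,0.002]
  turn:
    - [0,0,0]
    - [0,0,0]
    - [0,0,0]
    - [0,0,0]
    - [0,0,0]

```text
t: 2.02
tcp_pos: [0.5372, -0.305, 0.1004]
tool_rot: [1.0, -0.017, 0.001, 0.001]
force: [-0.3, 1.1, 6.8]
finger_gap: 0.259
gripper_force: 87.6
```

Call:
apply_moves:
  claw: [-1,-1,-1]
  travel:
    - [0,0,0]
    - [0,0,0]
    - [0,0,0]
  turn:
    - [0,0,0]
    - [0,0,0]
    - [0,0,0]

```text
t: 2.27
tcp_pos: [0.5372, -0.305, 0.1004]
tool_rot: [1.0, -0.017, 0.001, 0.001]
force: [-1.3, 0.5, 7.0]
finger_gap: 0.265
gripper_force: 87.6
```

```bash
python3 -c "
from h import *
status();plan(.536,-.3055,.26,-2.1)"
```

```text
t 2.27 tcp [ 0.5372 -0.305   0.1004] yaw -1.98 tilt [ 0.002 -0.002 -1.   ] F [-1.3  0.5  7. ] gap 0.265 gf 87.6 q [-0.7   0.68  1.56 -0.    0.9   0.91]
travel [-0.0011  0.001  -0.1995] turn [ 0.0005 -0.0005  0.0007] mm [  -0.9    0.8 -159.6]
```

Call:
apply_moves:
  claw: [-1,-1,-1,-1,-1]
  travel:
    - [0,0,-0.05]
    - [0,0,-0.1]
    - [0,0,-0.15]
    - [0,0,-0.15]
    - [0,0,-0.15]
  turn:
    - [0,0,0]
    - [0,0,0]
    - [0,0,0]
    - [0,0,0]
    - [0,0,0]

```text
t: 2.68
tcp_pos: [0.5381, -0.3056, 0.222]
tool_rot: [1.0, -0.017, 0.003, 0.002]
force: [0.2, 0.8, -2.4]
finger_gap: 0.26
gripper_force: 89.0
```

```bash
python3 - <<'E'
from h import *
from station import manip
status();plan(.6913,.0087,.215,-2.1)
for n in("top","side"):
    s=manip.snapshot(n); np.savez(n+"1.npz",**s)
    W=cloud(s); p=(np.hypot(W[...,0]-.537,W[...,1]+.305)<.05)&(W[...,2]>.11)&(W[...,2]<.19)
    print(n,p.sum(),np.nanmedian(W[p],0),np.nanpercentile(W[p],[3,97],axis=0))
s=load("side1");cv2.imwrite("pics/s1.png",cv2.resize(s["pixels"][180:330,250:410],None,fx=4,fy=4)[:,:,::-1])
E
```

```text
t 2.68 tcp [ 0.5381 -0.3056  0.222 ] yaw -1.98 tilt [ 0.005 -0.005 -1.   ] F [ 0.2  0.8 -2.4] gap 0.260 gf 89.0 q [-0.7   0.53  1.46 -0.    1.14  0.91]
travel [ 0.1778 -0.3993  0.008 ] turn [ 0.0014 -0.0018  0.0007] mm [ 142.2 -319.4    6.4]
top 0 [nan nan nan] [nan nan nan]
side 37 [ 0.53492753 -0.30698512  0.1543117 ] [[ 0.52964988 -0.31913631  0.13245915]
 [ 0.54022183 -0.30535364  0.18952078]]
  return np.nanmean(a, axis, out=out, keepdims=keepdims)
  return np.nanmean(a, axis, out=out, keepdims=keepdims)
```

View pics/s1.png

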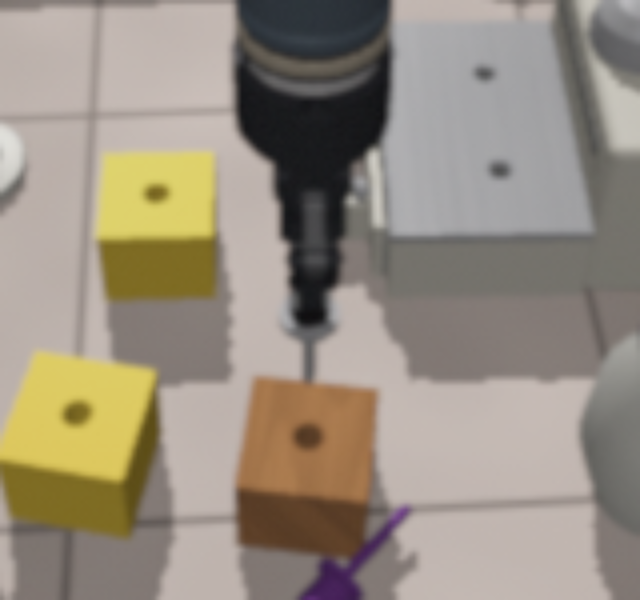

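The pin is held upright, its tip near side pixel (327,275), and the stand hole is at (327,289). The purple look-alike, which balanced on its tip, has toppled by itself near (335,320); I came nowhere near it.

```bash
python3 - <<'E'
from h import *
s=load("side1"); g=cv2.cvtColor(s["pixels"],cv2.COLOR_RGB2GRAY)
print(g[262:280,320:334])
for z in(.128,.13,.132): print(z,ray(s,326.4,274.5,z))
h=s["pixels"][284:295,320:334].sum(-1).astype(float); w=np.clip(np.median(h)-60-h,0,None); v,u=np.mgrid[284:295,320:334]
print("stand hole",ray(s,(u*w).sum()/w.sum(),(v*w).sum()/w.sum(),.07))
W=cloud(s);p=(s["pixels"][...,2]>s["pixels"][...,1]*1.8)&(W[...,2]<.2); print("purple",np.nanmin(W[p],0),np.nanmax(W[p],0))
status()
E
```

```text
[[162 143 131 115  99  91  87  88  93  97  99  99 104 129]
 [174 154 129 112 102  99 100 100 100 102 104 113 131 154]
 [183 174 159 141 121 106  98  97 100 109 121 144 166 179]
 [185 184 181 173 157 129 100  93 108 137 157 171 181 185]
 [185 185 185 185 178 150 106  94 123 160 179 184 186 185]
 [184 185 185 186 182 155 107  93 125 165 183 186 186 185]
 [184 185 185 186 182 154 106  93 125 164 183 186 185 185]
 [185 185 185 186 181 155 107  93 124 165 183 187 186 186]
 [184 185 185 186 182 155 107  93 125 165 184 187 186 187]
 [185 185 185 186 182 155 107  93 124 165 184 187 186 187]
 [185 185 185 186 182 155 107  93 127 166 184 187 187 187]
 [180 181 183 185 181 154 107  95 132 169 185 187 187 187]
 [162 164 168 172 170 147 108 102 140 171 182 184 186 186]
 [132 133 136 140 141 130 111 110 140 162 168 170 173 175]
 [120 121 122 124 126 126 121 121 130 139 140 139 139 143]
 [121 122 123 125 125 126 127 129 130 130 129 126 123 124]
 [121 122 123 124 125 126 129 131 132 131 128 126 124 122]
 [121 121 123 125 125 126 128 129 131 131 129 128 126 124]]
0.128 [ 0.53626188 -0.30276065  0.128     ]
0.13 [ 0.53615797 -0.30413472  0.13      ]
0.132 [ 0.53605405 -0.30550879  0.132     ]
stand hole [ 0.53683759 -0.30407246  0.07      ]
purple [ 0.49678101 -0.43002943  0.01532151] [ 0.59396192 -0.33332877  0.03470107]
t 2.78 tcp [ 0.5358 -0.3038  0.218 ] yaw -1.99 tilt [-0.001  0.001 -1.   ] F [-0.4  0.6 -1.7] gap 0.259 gf 89.0 q [-0.7   0.53  1.47  0.    1.14  0.91]
```

Call:
apply_moves:
  claw: [-1,-1,-1,-1,-1]
  travel:
    - [0.178,-0.399,0.005]
    - [0.178,-0.399,0.005]
    - [0.178,-0.399,0.005]
    - [0.178,-0.399,0.005]
    - [0.178,-0.399,0.005]
  turn:
    - [0,0,0]
    - [0,0,0]
    - [0,0,0]
    - [0,0,0]
    - [0,0,0]

```text
t: 3.2
tcp_pos: [0.627, -0.1151, 0.2135]
tool_rot: [1.0, -0.018, -0.003, -0.001]
force: [0.0, -1.1, -1.5]
finger_gap: 0.26
gripper_force: 88.9
```

```bash
python3 -c "
from h import *
status();plan(.6913,.0087,.215,-2.1)"
```

```text
t 3.20 tcp [ 0.627  -0.1151  0.2135] yaw -2.03 tilt [-0.005  0.002 -1.   ] F [ 0.  -1.1 -1.5] gap 0.260 gf 88.9 q [-0.36  0.57  1.41  0.    1.17  1.25]
travel [ 0.0748 -0.1575 -0.0019] turn [-0.0006  0.0017  0.0004] mm [  59.9 -126.    -1.5]
```

Call:
apply_moves:
  claw: [-1,-1,-1,-1,-1]
  travel:
    - [0.02,-0.042,0]
    - [0.04,-0.084,0]
    - [0.06,-0.126,0]
    - [0.075,-0.155,0]
    - [0.075,-0.155,0]
  turn:
    - [0,0,0]
    - [0,0,0]
    - [0,0,0]
    - [0,0,0]
    - [0,0,0]

```text
t: 3.62
tcp_pos: [0.6929, 0.0105, 0.2132]
tool_rot: [1.0, -0.015, -0.001, -0.002]
force: [0.1, 0.2, -1.0]
finger_gap: 0.255
gripper_force: 88.9
```

Call:
apply_moves:
  claw: [-1,-1]
  travel:
    - [0,0,0.025]
    - [0,0,0.025]
  turn:
    - [0,0,0]
    - [0,0,0]

```text
t: 3.78
tcp_pos: [0.6888, 0.0054, 0.1906]
tool_rot: [1.0, -0.017, -0.006, -0.001]
force: [-1.0, 0.3, -2.4]
finger_gap: 0.259
gripper_force: 89.0
```

```bash
python3 - <<'E'
from h import *
from station import manip
for n in("top","side"):
    s=manip.snapshot(n); np.savez(n+"2.npz",**s)
status();plan(.6913,.0087,.18,-2.1)
a=load("top2")["pixels"][130:230,280:400];b=load("side2")["pixels"][150:250,300:420]
cv2.imwrite("pics/s2.png",np.hstack([cv2.resize(i,(400,333),interpolation=3) for i in(a,b)])[:,:,::-1])
E
```

```text
t 3.88 tcp [0.6902 0.0043 0.1935] yaw -2.02 tilt [-0.007  0.001 -1.   ] F [ 0.1  0.5 -0.7] gap 0.260 gf 89.0 q [-0.16  0.66  1.28 -0.    1.2   1.45]
travel [ 0.0013 -0.0055  0.0168] turn [-0.0002  0.0021  0.0005] mm [ 1.  -4.4 13.5]
```

View pics/s2.png

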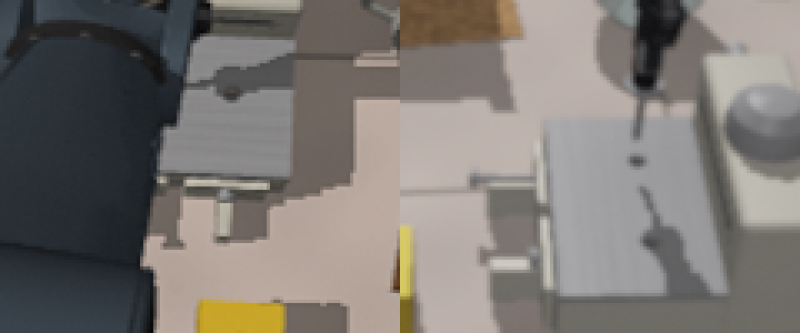

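The side view (right half) shows the pin tip at about (371,191), just above the left hole at (371,198). The top view is blocked by the arm.

Call:
apply_moves:
  claw: [-1,-1,-1,-1]
  travel:
    - [0.001,-0.0045,0.01]
    - [0.001,-0.0045,0.015]
    - [0.001,-0.0045,0.015]
    - [0.001,-0.0045,0.015]
  turn:
    - [0,0.001,0]
    - [0,0.001,0]
    - [0,0.001,0]
    - [0,0.001,0]

```text
t: 4.22
tcp_pos: [0.693, 0.0078, 0.1842]
tool_rot: [1.0, -0.018, 0.001, -0.0]
force: [0.4, 0.6, -1.0]
finger_gap: 0.262
gripper_force: 89.0
```

```bash
python3 - <<'E'
from h import *
from station import manip
status()
s=manip.snapshot("side"); np.savez("side3.npz",**s)
status();plan(.6913,.0087,.15,-2.1)
cv2.imwrite("pics/s3.png",cv2.resize(s["pixels"][165:215,340:400],None,fx=10,fy=10,interpolation=0)[:,:,::-1])
E
```

```text
t 4.22 tcp [0.693  0.0078 0.1842] yaw -2.02 tilt [ 0.003 -0.    -1.   ] F [ 0.4  0.6 -1. ] gap 0.262 gf 89.0 q [-0.15  0.67  1.29  0.    1.18  1.46]
t 4.27 tcp [0.6933 0.0077 0.1846] yaw -2.02 tilt [ 0.003 -0.    -1.   ] F [ 0.8  0.2 -1.2] gap 0.262 gf 89.0 q [-0.15  0.67  1.29  0.    1.18  1.46]
travel [-0.0027 -0.0011  0.0433] turn [ 0.     -0.0011  0.0005] mm [-2.2 -0.9 34.6]
```

View pics/s3.png

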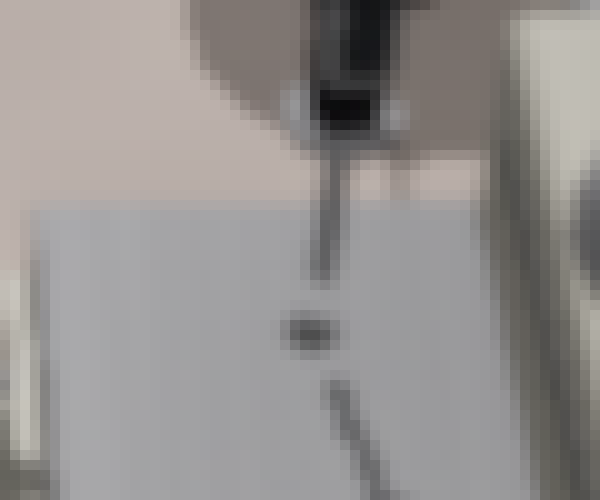

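The tip is at about side pixel (371.6,192.6) and the hole at (370.6,197.9).

```bash
python3 - <<'E'
from h import *
s=load("side3")
for z in(.090,.0922,.094): print(ray(s,371.6,192.7,z))
p=s["pixels"][194:203,364:378].mean(-1); w=np.clip(np.median(p)-12-p,0,None); v,u=np.mgrid[194:203,364:378]
print("hole",ray(s,(u*w).sum()/w.sum(),(v*w).sum()/w.sum(),.07))
E
```

```text
[0.69331722 0.01043312 0.09      ]
[0.69275851 0.00809896 0.0922    ]
[0.69230138 0.00618919 0.094     ]
hole [0.69196711 0.00846656 0.07      ]
```

Call:
apply_moves:
  claw: [-1,-1,-1,-1,-1]
  travel:
    - [-0.0016,-0.001,0]
    - [-0.0016,-0.001,0.01]
    - [-0.0016,-0.001,0.022]
    - [-0.0016,-0.001,0.034]
    - [-0.0016,-0.001,0.034]
  turn:
    - [0,-0.0005,0]
    - [0,-0.0005,0]
    - [0,-0.0005,0]
    - [0,-0.0005,0]
    - [0,-0.0005,0]

```text
t: 4.68
tcp_pos: [0.69, 0.0092, 0.1538]
tool_rot: [1.0, -0.017, -0.002, -0.0]
force: [-0.5, 0.0, -1.1]
finger_gap: 0.262
gripper_force: 89.0
```

```bash
python3 -c "
from h import *
status();plan(.6918,.0086,.131,-2.1)"
```

```text
t 4.68 tcp [0.69   0.0092 0.1538] yaw -1.99 tilt [-0.004  0.001 -1.   ] F [-0.5  0.  -1.1] gap 0.262 gf 89.0 q [-0.15  0.7   1.32  0.    1.13  1.46]
travel [0.0024 0.0007 0.0285] turn [-0.0002  0.0014  0.0006] mm [ 1.9  0.5 22.8]
```

Call:
apply_moves:
  claw: [-1,-1,-1,-1,-1]
  travel:
    - [0.001,0,0.007]
    - [0.001,0,0.014]
    - [0.001,0,0.021]
    - [0.001,0,0.028]
    - [0.001,0,0.028]
  turn:
    - [0,0,0]
    - [0,0,0]
    - [0,0,0]
    - [0,0,0]
    - [0,0,0]

```text
t: 5.1
tcp_pos: [0.6932, 0.0089, 0.1344]
tool_rot: [1.0, -0.017, 0.001, 0.0]
force: [0.1, 0.3, 0.5]
finger_gap: 0.257
gripper_force: 89.4
```

```bash
python3 - <<'E'
from h import *
from station import manip
status();plan(.6918,.0086,.131,-2.1)
s=manip.snapshot("side"); np.savez("side4.npz",**s)
W=cloud(s)
for nm,y in(("L",.01),("R",-.09)):
    m=(abs(W[...,1]-y-.005)<.035)&(W[...,2]>.015)&(W[...,2]<.06)&(W[...,0]>.42)&(W[...,0]<.62); print(nm,np.nanpercentile(W[m][:,0],[0,2,50,95]))
E
```

```text
t 5.10 tcp [0.6932 0.0089 0.1344] yaw -1.99 tilt [ 0.002 -0.    -1.   ] F [0.1 0.3 0.5] gap 0.257 gf 89.4 q [-0.15  0.73  1.33  0.    1.09  1.46]
travel [-0.0017  0.0004  0.0043] turn [ 0.     -0.0007  0.0006] mm [-1.4  0.3  3.4]
L [0.53639882 0.53940358 0.58025825 0.60514715]
R [0.43428779 0.43991584 0.57973202 0.60202119]
```

Call:
apply_moves:
  claw: [-1,-1,-1,-1,-1]
  travel:
    - [-0.001,0,0.003]
    - [-0.001,0,0.006]
    - [-0.001,0,0.006]
    - [-0.001,0,0.006]
    - [-0.001,0,0.006]
  turn:
    - [0,0,0]
    - [0,0,0]
    - [0,0,0]
    - [0,0,0]
    - [0,0,0]

```text
t: 5.57
tcp_pos: [0.6928, 0.0088, 0.1305]
tool_rot: [1.0, -0.017, 0.002, 0.0]
force: [1.2, -0.9, 2.8]
finger_gap: 0.26
gripper_force: 89.5
```

```bash
python3 - <<'E'
from h import *
from station import manip
status();plan(.6918,.0086,.131,-2.1)
s=manip.snapshot("side"); np.savez("side5.npz",**s)
W=cloud(s)
m=(abs(W[...,1]-.015)<.035)&(W[...,2]>.015)&(W[...,2]<.06)&(W[...,0]>.42)&(W[...,0]<.62); print(np.nanpercentile(W[m][:,0],[0,2,50,95]))
cv2.imwrite("pics/s5.png",cv2.resize(s["pixels"][150:250,280:420],None,fx=5,fy=5,interpolation=0)[:,:,::-1])
E
```

```text
t 5.57 tcp [0.6928 0.0088 0.1305] yaw -2.00 tilt [ 0.003 -0.    -1.   ] F [ 1.2 -0.9  2.8] gap 0.260 gf 89.5 q [-0.15  0.73  1.33  0.    1.08  1.46]
travel [-0.0013  0.0004 -0.0006] turn [ 0.     -0.0011  0.0006] mm [-1.   0.3 -0.5]
[0.49026299 0.49356555 0.55104093 0.60573978]
```

View pics/s5.png

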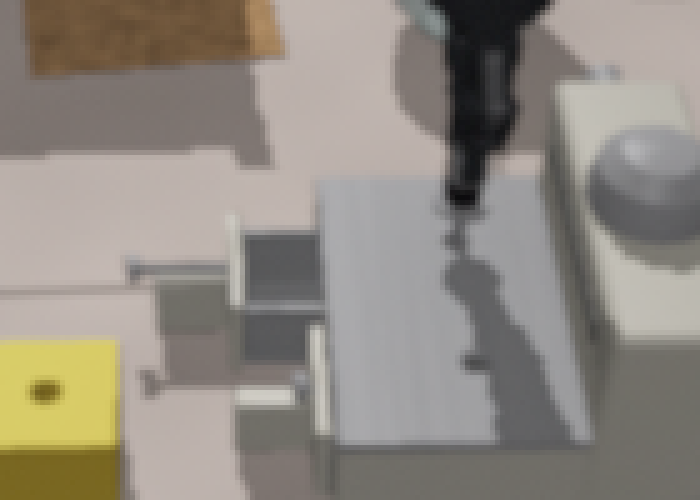

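The left tray has sprung out: its plate is now at crop (235,260), clear of the shut right tray. I'll raise the pin and take it back to its stand.

Call:
apply_moves:
  claw: [-1,-1,-1,-1,-1]
  travel:
    - [-0.001,0,0]
    - [-0.001,0,-0.03]
    - [-0.001,0,-0.06]
    - [-0.001,0,-0.09]
    - [-0.001,0,-0.11]
  turn:
    - [0,0,0]
    - [0,0,0]
    - [0,0,0]
    - [0,0,0]
    - [0,0,0]

```text
t: 6.03
tcp_pos: [0.6905, 0.009, 0.2188]
tool_rot: [1.0, -0.017, -0.0, -0.0]
force: [1.1, 1.2, -1.2]
finger_gap: 0.26
gripper_force: 89.2
```

```bash
python3 -c "
from h import *
status();plan(.5365,-.3045,.215,-2.1)"
```

```text
t 6.03 tcp [0.6905 0.009  0.2188] yaw -1.99 tilt [-0.  0. -1.] F [ 1.1  1.2 -1.2] gap 0.260 gf 89.2 q [-0.15  0.63  1.27 -0.    1.25  1.46]
travel [-0.1787  0.3983  0.0048] turn [-0.      0.      0.0006] mm [-143.   318.7    3.8]
```

Call:
apply_moves:
  claw: [-1,-1,-1,-1,-1]
  travel:
    - [-0.179,0.398,0]
    - [-0.179,0.398,0]
    - [-0.179,0.398,0]
    - [-0.179,0.398,0]
    - [-0.179,0.398,0]
  turn:
    - [0,0,0]
    - [0,0,0]
    - [0,0,0]
    - [0,0,0]
    - [0,0,0]

```text
t: 6.45
tcp_pos: [0.5965, -0.1784, 0.2164]
tool_rot: [1.0, -0.017, -0.001, -0.001]
force: [0.6, -0.9, -1.7]
finger_gap: 0.261
gripper_force: 89.1
```

```bash
python3 -c "
from h import *
status();plan(.5365,-.3045,.215,-2.1)"
```

```text
t 6.45 tcp [ 0.5965 -0.1784  0.2164] yaw -1.94 tilt [-0.003  0.002 -1.   ] F [ 0.6 -0.9 -1.7] gap 0.261 gf 89.1 q [-0.47  0.54  1.45  0.    1.15  1.13]
travel [-0.0696  0.16    0.0017] turn [-0.0006  0.0009  0.0009] mm [-55.7 128.    1.3]
```

Call:
apply_moves:
  claw: [-1,-1,-1,-1,-1]
  travel:
    - [-0.02,0.045,0]
    - [-0.04,0.09,0]
    - [-0.058,0.13,0]
    - [-0.068,0.155,0]
    - [-0.069,0.157,0]
  turn:
    - [0,0,0]
    - [0,0,0]
    - [0,0,0]
    - [0,0,0]
    - [0,0,0]

```text
t: 6.87
tcp_pos: [0.5365, -0.3053, 0.2163]
tool_rot: [1.0, -0.02, -0.001, -0.0]
force: [0.2, -0.2, -1.3]
finger_gap: 0.258
gripper_force: 89.1
```

Call:
apply_moves:
  claw: [-1,-1,-1]
  travel:
    - [0,0,0]
    - [0,0,0.02]
    - [0,0,0.02]
  turn:
    - [0,0,0]
    - [0,0,0]
    - [0,0,0]

```text
t: 7.12
tcp_pos: [0.5381, -0.2987, 0.1988]
tool_rot: [1.0, -0.017, -0.002, -0.003]
force: [-0.3, 0.3, -1.5]
finger_gap: 0.261
gripper_force: 89.1
```

```bash
python3 - <<'E'
from h import *
from station import manip
status();plan(.5365,-.3045,.18,-2.1)
s=manip.snapshot("side"); np.savez("side6.npz",**s)
status()
cv2.imwrite("pics/s6.png",cv2.resize(s["pixels"][255:315,290:370],None,fx=10,fy=10,interpolation=0)[:,:,::-1])
E
```

```text
t 7.12 tcp [ 0.5381 -0.2987  0.1988] yaw -1.94 tilt [-0.004  0.005 -1.   ] F [-0.3  0.3 -1.5] gap 0.261 gf 89.1 q [-0.69  0.55  1.49  0.    1.11  0.91]
travel [-0.0017  0.0074  0.0235] turn [-0.0016  0.0013  0.0009] mm [-1.4  5.9 18.8]
t 7.17 tcp [ 0.5386 -0.2988  0.1998] yaw -1.91 tilt [-0.003  0.004 -1.   ] F [ 0.3  0.5 -0.9] gap 0.263 gf 89.1 q [-0.69  0.55  1.48  0.    1.11  0.91]
```

View pics/s6.png

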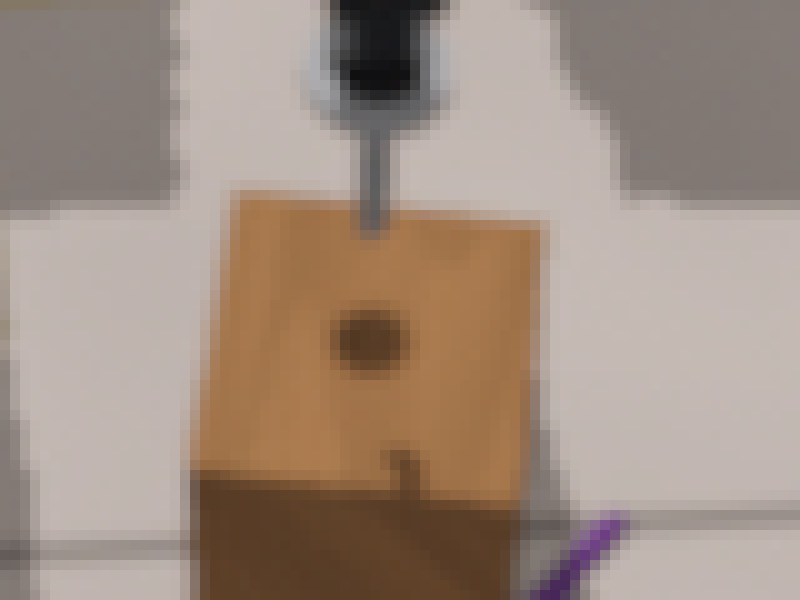

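The tip is at side pixel (326.7,278) and the stand hole at (326.5,288.7). They line up sideways, and about 5 mm in -y remains to correct.

Call:
apply_moves:
  claw: [-1,-1,-1,-1,-1]
  travel:
    - [-0.0015,0.0065,0.005]
    - [-0.0015,0.0065,0.01]
    - [-0.0015,0.0065,0.015]
    - [-0.0015,0.0065,0.02]
    - [-0.0015,0.0065,0.02]
  turn:
    - [0,0,0]
    - [0,0,0]
    - [0,0,0]
    - [0,0,0]
    - [0,0,0]

```text
t: 7.58
tcp_pos: [0.5379, -0.3061, 0.1848]
tool_rot: [1.0, -0.017, 0.0, -0.001]
force: [0.3, -0.3, -1.2]
finger_gap: 0.261
gripper_force: 89.1
```

```bash
python3 - <<'E'
from h import *
from station import manip
s=manip.snapshot("side"); np.savez("side7.npz",**s)
status();plan(.5368,-.3045,.15,-2.1)
g=s["pixels"].astype(int).sum(-1)
# stem profile rows above the hole
for v in range(276,292): print(v,g[v,318:336])
z=manip.sense()["tcp_pos"][2]-.0924
print([np.round(ray(s,326.6,v,z),4) for v in(281,282,283,284,285)])
E
```

```text
t 7.63 tcp [ 0.5381 -0.3063  0.1852] yaw -1.98 tilt [ 0.001  0.001 -1.   ] F [ 0.1 -0.2 -0.3] gap 0.259 gf 89.1 q [-0.7   0.57  1.49  0.    1.08  0.91]
travel [-0.0017 -0.0022  0.044 ] turn [-0.0003 -0.0002  0.0006] mm [-1.3 -1.7 35.2]
276 [354 343 342 344 348 354 350 329 296 277 290 341 386 404 409 423 434 440]
277 [355 345 345 343 349 354 352 332 296 277 291 335 361 357 350 353 360 361]
278 [351 344 345 346 351 354 351 333 299 275 288 335 358 359 351 345 350 347]
279 [350 346 344 346 350 355 350 332 298 277 288 332 361 363 353 351 349 349]
280 [347 343 346 345 352 352 351 331 299 274 285 330 360 363 361 356 352 351]
281 [348 345 344 345 350 355 353 335 303 276 283 327 359 366 367 364 363 359]
282 [347 343 343 347 349 352 352 337 304 275 283 326 358 366 368 372 372 370]
283 [349 345 346 348 349 351 352 342 310 285 297 333 360 368 371 375 375 373]
284 [349 347 348 351 352 352 355 347 322 298 316 346 362 367 371 375 378 372]
285 [350 353 359 357 352 350 345 329 302 287 310 340 358 367 373 373 374 372]
286 [350 360 364 361 352 333 299 262 237 231 255 296 338 362 370 374 370 368]
287 [355 365 368 362 343 300 234 198 188 194 206 237 304 352 370 375 372 370]
288 [358 368 372 366 338 268 194 173 185 186 187 206 276 343 369 374 371 367]
289 [365 371 374 367 338 267 191 176 183 187 186 201 265 333 369 374 370 365]
290 [366 369 372 372 346 291 222 191 184 188 192 222 286 346 369 374 370 364]
291 [367 371 376 374 358 326 276 231 213 220 231 275 326 358 370 373 368 365]
[array([ 0.5374, -0.2973,  0.0928]), array([ 0.5372, -0.3001,  0.0928]), array([ 0.5371, -0.3029,  0.0928]), array([ 0.5369, -0.3057,  0.0928]), array([ 0.5367, -0.3085,  0.0928])]
```

Call:
apply_moves:
  claw: [-1,-1,-1,-1,-1]
  travel:
    - [-0.0017,-0.001,0.008]
    - [-0.0017,-0.001,0.02]
    - [-0.0017,-0.001,0.035]
    - [-0.0017,-0.001,0.05]
    - [-0.0017,-0.001,0.065]
  turn:
    - [0,0,0]
    - [0,0,0]
    - [0,0,0]
    - [0,0,0]
    - [0,0,0]

```text
t: 8.05
tcp_pos: [0.5367, -0.3056, 0.1321]
tool_rot: [1.0, -0.017, 0.0, -0.0]
force: [-0.5, -0.1, -1.6]
finger_gap: 0.257
gripper_force: 89.1
```

```bash
python3 -c "
from h import *
status();plan(.5365,-.3045,.1025,-2.1)"
```

```text
t 8.05 tcp [ 0.5367 -0.3056  0.1321] yaw -2.00 tilt [ 0.001  0.001 -1.   ] F [-0.5 -0.1 -1.6] gap 0.257 gf 89.1 q [-0.7   0.64  1.54  0.    0.96  0.91]
travel [-0.0003 -0.0013  0.037 ] turn [-0.0002 -0.0002  0.0006] mm [-0.2 -1.  29.6]
```

In the hole.

Call:
apply_moves:
  claw: [-1,-1,-1,-1,-1]
  travel:
    - [0,-0.0005,0.012]
    - [0,-0.0005,0.024]
    - [0,-0.0005,0.033]
    - [0,-0.0005,0.037]
    - [0,-0.0005,0.037]
  turn:
    - [0,0,0]
    - [0,0,0]
    - [0,0,0]
    - [0,0,0]
    - [0,0,0]

```text
t: 8.47
tcp_pos: [0.5367, -0.3052, 0.1031]
tool_rot: [1.0, -0.017, 0.0, -0.001]
force: [0.6, -0.6, -1.2]
finger_gap: 0.26
gripper_force: 89.1
```

```bash
python3 -c "
from h import *
status();plan(.5365,-.3045,.1005,-2.1)"
```

```text
t 8.47 tcp [ 0.5367 -0.3052  0.1031] yaw -2.00 tilt [ 0.     0.001 -1.   ] F [ 0.6 -0.6 -1.2] gap 0.260 gf 89.1 q [-0.7   0.68  1.56  0.    0.91  0.91]
travel [-0.0003 -0.0008  0.0032] turn [-0.0003 -0.      0.0006] mm [-0.3 -0.7  2.6]
```

Call:
apply_moves:
  claw: [-1,-1,0.1,0.1,0.1]
  travel:
    - [0,0,0.003]
    - [0,0,0.004]
    - [0,0,0.004]
    - [0,0,0.004]
    - [0,0,0.004]
  turn:
    - [0,0,0]
    - [0,0,0]
    - [0,0,0]
    - [0,0,0]
    - [0,0,0]

```text
t: 8.88
tcp_pos: [0.5375, -0.3058, 0.1016]
tool_rot: [1.0, -0.017, 0.001, 0.0]
force: [0.6, 0.1, -0.2]
finger_gap: 0.549
gripper_force: 0.0
```

Call:
apply_moves:
  claw: [0.1,0.1,0.1,0.1,0.1]
  travel:
    - [0,0,0]
    - [0,0,-0.04]
    - [0,0,-0.08]
    - [0,0,-0.12]
    - [0,0,-0.15]
  turn:
    - [0,0,0]
    - [0,0,0]
    - [0,0,0]
    - [0,0,0]
    - [0,0,0]

```text
t: 9.3
tcp_pos: [0.5376, -0.306, 0.2239]
tool_rot: [1.0, -0.017, 0.002, 0.001]
force: [-0.8, -0.7, -0.8]
finger_gap: 0.55
gripper_force: 0.0
```

```bash
python3 - <<'E'
from h import *
from station import manip
s=manip.snapshot("side"); np.savez("side8.npz",**s)
W=cloud(s);status();plan(.506,.017,.15,-2.1)
p=(np.hypot(W[...,0]-.5365,W[...,1]+.305)<.035)&(W[...,2]>.09)&(W[...,2]<.16); print("pin",p.sum(),np.nanpercentile(W[p],[3,50,97],axis=0))
# left tray sprung out: plate, fin, knob
m=(abs(W[...,1]-.015)<.06)&(W[...,2]>.012)&(W[...,2]<.065)&(W[...,0]>.40)&(W[...,0]<.61)
P=W[m]
fin=P[(P[:,2]>.036)&(P[:,2]<.045)&(P[:,0]<.53)]; pl=P[(P[:,2]>.052)&(P[:,0]>.53)]
for n,q in(("fin",fin),("plate",pl)): print(n,len(q),np.round(np.percentile(q,[2,50,98],axis=0),4), cv2.minAreaRect((q[:,:2]*1000).astype(np.float32)))
kn=P[(P[:,2]>.046)&(P[:,0]<.53)]; print("knob",np.round(np.percentile(kn,[0,50,100],axis=0),4))
E
```

```text
t 9.35 tcp [ 0.5399 -0.3077  0.2288] yaw -1.98 tilt [ 0.011 -0.008 -1.   ] F [1.  0.1 2.2] gap 0.550 gf 0.0 q [-0.7   0.52  1.46  0.    1.15  0.91]
travel [-0.0575 -0.4049  0.0947] turn [ 0.0024 -0.0036  0.0007] mm [ -46.  -323.9   75.8]
pin 198 [[ 0.52560219 -0.31787591  0.09315336]
 [ 0.53540818 -0.31397903  0.13080668]
 [ 0.54659249 -0.29874332  0.14613367]]
fin 13 [[0.4785 0.0081 0.0366]
 [0.4932 0.0097 0.0427]
 [0.4965 0.0157 0.0447]] ((485.9744873046875, 12.697639465332031), (7.707360744476318, 21.48940658569336), 82.99264526367188)Traceback (most recent call last):
  File "<stdin>", line 10, in <module>
    return _quantile_unchecked(
        a, q, axis, out, overwrite_input, method, keepdims, weights)
    return _ureduce(a,
                    func=_quantile_ureduce_func,
    ...<5 lines>...
                    overwrite_input=overwrite_input,
                    method=method)
    r = func(a, **kwargs)
    result = _quantile(arr,
                       quantiles=q,
    ...<2 lines>...
                       out=out,
                       weights=wgt)
    slices_having_nans = np.isnan(arr[-1, ...])
                                  ~~~^^^^^^^^^
IndexError: index -1 is out of bounds for axis 0 with size 0
```

Call:
apply_moves:
  claw: [1,1,1,1,1]
  travel:
    - [-0.055,-0.405,0.02]
    - [-0.055,-0.405,0.02]
    - [-0.055,-0.405,0.02]
    - [-0.055,-0.405,0.02]
    - [-0.055,-0.405,0.02]
  turn:
    - [0,0,0]
    - [0,0,0]
    - [0,0,0]
    - [0,0,0]
    - [0,0,0]

```text
t: 9.77
tcp_pos: [0.5156, -0.0968, 0.2109]
tool_rot: [1.0, -0.018, 0.001, 0.0]
force: [1.1, 0.8, -0.5]
finger_gap: 1.001
gripper_force: 0.0
```

```bash
python3 - <<'E'
from h import *
from station import manip
status();plan(.5074,.0156,.14,-2.1)
for n in("top","side"):
    s=manip.snapshot(n); np.savez(n+"9.npz",**s)
a=load("top9")["pixels"][130:240,260:380];b=load("side9")["pixels"][160:270,290:410]
cv2.imwrite("pics/s9.png",np.hstack([cv2.resize(i,(400,367),interpolation=0) for i in(a,b)])[:,:,::-1])
E
```

```text
t 9.77 tcp [ 0.5156 -0.0968  0.2109] yaw -2.05 tilt [ 0.002 -0.    -1.   ] F [ 1.1  0.8 -0.5] gap 1.001 gf 0.0 q [-0.4   0.42  1.71  0.    1.01  1.21]
travel [-0.0155 -0.1401  0.0885] turn [ 0.     -0.0007  0.0003] mm [ -12.4 -112.1   70.8]
```

View pics/s9.png

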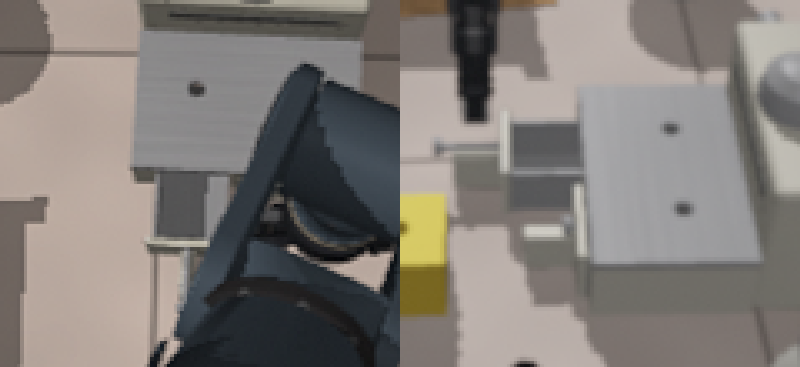

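The left tray is out: in the side view its knob is at (301.3,204.3), its plate at u≈320–323, and its fin just below the rod. The right tray is still shut.

```bash
python3 - <<'E'
from h import *
s=load("side9");W=cloud(s)
print("knob",ray(s,301.2,204.3,.05))
m=(W[...,0]>.42)&(W[...,0]<.60)&(abs(W[...,1]-.01)<.06)&(W[...,2]>.015)&(W[...,2]<.07)
v,u=np.nonzero(m)
P=W[m]
f=(P[:,2]>.037)&(P[:,2]<.046)&(P[:,0]<.535); print("fin top",f.sum(),np.round(P[f],3)[:40:3], "px",u[f].min(),u[f].max(),v[f].min(),v[f].max())
p=(P[:,2]>.054)&(P[:,0]>.5)&(P[:,0]<.56); print("plate top",p.sum(),np.round(np.percentile(P[p],[0,50,100],axis=0),3))
t=load("top9"); print("rod top view",ray(t,260+186*.3,130+300*.3,.05),"plate front-left top",ray(t,260+147*.3,130+243*.3,.058))
E
```

```text
knob [0.47876283 0.01212305 0.05      ]
fin top 51 [[0.49  0.017 0.041]
 [0.5   0.015 0.043]
 [0.509 0.018 0.039]
 [0.518 0.014 0.043]
 [0.528 0.016 0.04 ]
 [0.478 0.013 0.042]
 [0.496 0.014 0.04 ]
 [0.506 0.01  0.044]
 [0.515 0.011 0.042]
 [0.524 0.012 0.041]
 [0.533 0.009 0.043]
 [0.496 0.008 0.041]
 [0.506 0.009 0.04 ]
 [0.518 0.011 0.037]] px 301 320 205 215
plate top 48 [[ 0.512 -0.03   0.055]
 [ 0.539  0.003  0.057]
 [ 0.542  0.052  0.06 ]]
rod top view [0.48283201 0.01330114 0.05      ] plate front-left top [0.53676569 0.05219189 0.058     ]
```

Call:
apply_moves:
  claw: [1,1,1,1,1]
  travel:
    - [-0.005,-0.045,0.01]
    - [-0.01,-0.09,0.03]
    - [-0.0155,-0.13,0.05]
    - [-0.0155,-0.138,0.06]
    - [-0.0155,-0.138,0.06]
  turn:
    - [0,0,0]
    - [0,0,0]
    - [0,0,0]
    - [0,0,0]
    - [0,0,0]

```text
t: 10.28
tcp_pos: [0.5061, 0.0141, 0.1612]
tool_rot: [1.0, -0.016, -0.001, -0.0]
force: [-0.2, -0.3, 0.3]
finger_gap: 0.999
gripper_force: 0.0
```

```bash
python3 -c "
from h import *
status();plan(.5074,.0156,.010,-2.1)"
```

```text
t 10.28 tcp [0.5061 0.0141 0.1612] yaw -1.80 tilt [-0.002  0.001 -1.   ] F [-0.2 -0.3  0.3] gap 0.999 gf 0.0 q [-0.19  0.47  1.8   0.    0.87  1.41]
travel [ 0.0019 -0.0018  0.189 ] turn [-0.0002  0.0007  0.0017] mm [  1.5  -1.5 151.2]
```

Call:
apply_moves:
  claw: [0.3,0.3,0.3,0.3,0.3]
  travel:
    - [0.002,0.001,0.045]
    - [0.002,0.001,0.09]
    - [0.002,0.001,0.125]
    - [0.002,0.001,0.15]
    - [0.002,0.001,0.15]
  turn:
    - [0,0,0.001]
    - [0,0,0.001]
    - [0,0,0.001]
    - [0,0,0.001]
    - [0,0,0.001]

```text
t: 10.7
tcp_pos: [0.5084, 0.0099, 0.0397]
tool_rot: [1.0, -0.02, -0.002, -0.0]
force: [-0.7, 0.3, 0.3]
finger_gap: 0.651
gripper_force: 0.0
```

```bash
python3 -c "
from h import *
status();plan(.508,.0135,.011,-2.1)"
```

```text
t 10.70 tcp [0.5084 0.0099 0.0397] yaw -2.27 tilt [-0.004  0.001 -1.   ] F [-0.7  0.3  0.3] gap 0.651 gf 0.0 q [-0.2   0.69  1.86 -0.    0.59  1.41]
travel [-0.0005 -0.0044  0.0359] turn [-0.0001  0.0012 -0.0009] mm [-0.4 -3.5 28.7]
```

Call:
apply_moves:
  claw: [0.3,0.3,0.3,0.3]
  travel:
    - [0,-0.003,0.015]
    - [0,-0.003,0.028]
    - [0,-0.003,0.035]
    - [0,-0.003,0.035]
  turn:
    - [0,0,0]
    - [0,0,0]
    - [0,0,0]
    - [0,0,0]

```text
t: 11.03
tcp_pos: [0.5099, 0.0132, 0.0146]
tool_rot: [1.0, -0.019, 0.001, 0.0]
force: [0.2, -0.0, -0.3]
finger_gap: 0.647
gripper_force: 0.0
```

```bash
python3 -c "
from h import *
status();plan(.508,.0135,.011,-2.1)"
```

```text
t 11.03 tcp [0.5099 0.0132 0.0146] yaw -2.21 tilt [ 0.002 -0.    -1.   ] F [ 0.2 -0.  -0.3] gap 0.647 gf 0.0 q [-0.19  0.74  1.87  0.    0.53  1.42]
travel [-0.0024 -0.0003  0.0044] turn [ 0.     -0.0005 -0.0006] mm [-1.9 -0.3  3.6]
```

Call:
apply_moves:
  claw: [0.3,-1,-1,-1,-1]
  newtons: 70
  travel:
    - [-0.001,0,0.003]
    - [-0.001,0,0.003]
    - [-0.001,0,0.003]
    - [-0.001,0,0.003]
    - [-0.001,0,0.003]
  turn:
    - [0,0,0]
    - [0,0,0]
    - [0,0,0]
    - [0,0,0]
    - [0,0,0]

```text
t: 11.45
tcp_pos: [0.5091, 0.014, 0.013]
tool_rot: [1.0, -0.019, 0.001, 0.0]
force: [0.1, -0.2, 1.4]
finger_gap: 0.152
gripper_force: 68.6
```

Call:
apply_moves:
  claw: [-1,-1,-1,-1]
  travel:
    - [0,0,0]
    - [0,0,0]
    - [0,0,0]
    - [0,0,0]
  turn:
    - [0,0,0]
    - [0,0,0]
    - [0,0,0]
    - [0,0,0]

```text
t: 11.78
tcp_pos: [0.5091, 0.014, 0.013]
tool_rot: [1.0, -0.019, 0.001, 0.0]
force: [-0.9, 0.7, 5.6]
finger_gap: 0.152
gripper_force: 69.1
```

```bash
python3 -c "
from h import *
status();c,s=np.cos(-.0373),np.sin(-.0373)
from station import manip
p=manip.sense()['tcp_pos'];plan(p[0]-.08*c,p[1]-.08*s,p[2],-2.14)"
```

```text
t 11.78 tcp [0.5091 0.014  0.013 ] yaw -2.17 tilt [ 0.003 -0.    -1.   ] F [-0.9  0.7  5.6] gap 0.152 gf 69.1 q [-0.19  0.75  1.87  0.    0.52  1.42]
travel [-0.1     0.0001 -0.0003] turn [ 0.     -0.0008 -0.0001] mm [-80.    0.   -0.2]
```

Call:
apply_moves:
  claw: [-1,-1,-1,-1,-1]
  travel:
    - [-0.015,0,0]
    - [-0.035,0,0]
    - [-0.055,0,0]
    - [-0.075,0,-0.001]
    - [-0.085,0,-0.002]
  turn:
    - [0,0,0]
    - [0,0,0]
    - [0,0,0]
    - [0,0,0]
    - [0,0,0]

```text
t: 12.2
tcp_pos: [0.4381, 0.017, 0.0138]
tool_rot: [1.0, -0.019, -0.001, -0.0]
force: [-1.6, 0.2, -2.3]
finger_gap: 0.15
gripper_force: 68.2
```

```bash
python3 -c "
from h import *
status()"
```

```text
t 12.20 tcp [0.4381 0.017  0.0138] yaw -2.17 tilt [-0.002  0.001 -1.   ] F [-1.6  0.2 -2.3] gap 0.150 gf 68.2 q [-0.22  0.72  2.05  0.    0.38  1.39]
```

Call:
apply_moves:
  claw: [-1,-1,-1,-1,-1]
  travel:
    - [0,0,-0.015]
    - [0,0,-0.035]
    - [0,0,-0.06]
    - [0,0,-0.08]
    - [0,0,-0.085]
  turn:
    - [0,0,0]
    - [0,0,0]
    - [0,0,0]
    - [0,0,0]
    - [0,0,0]

```text
t: 12.62
tcp_pos: [0.4419, 0.0163, 0.0835]
tool_rot: [1.0, -0.019, 0.003, 0.0]
force: [0.4, -0.6, -1.9]
finger_gap: 0.153
gripper_force: 68.4
```

```bash
python3 - <<'E'
from h import *
from station import manip
status()
T=load("top0");S=load("side0")
a=np.radians(5.1); c=np.array([.511,.349]); g=c-.06*np.array([np.cos(a),np.sin(a)]); print("grip target",g)
plan(g[0],g[1],.09,5.1)
s=manip.snapshot("side");np.savez("side10.npz",**s)
cv2.imwrite("pics/s10.png",cv2.resize(s["pixels"][130:260,240:400],None,fx=4,fy=4)[:,:,::-1])
E
```

```text
t 12.62 tcp [0.4419 0.0163 0.0835] yaw -2.16 tilt [ 0.005 -0.001 -1.   ] F [ 0.4 -0.6 -1.9] gap 0.153 gf 68.4 q [-0.22  0.56  2.01  0.    0.56  1.39]
grip target [0.45123754 0.34366634]
travel [-0.0037 -0.4093 -0.0085] turn [ 0.0003 -0.0016 -0.0403] mm [  -2.9 -327.5   -6.8]
```

View pics/s10.png

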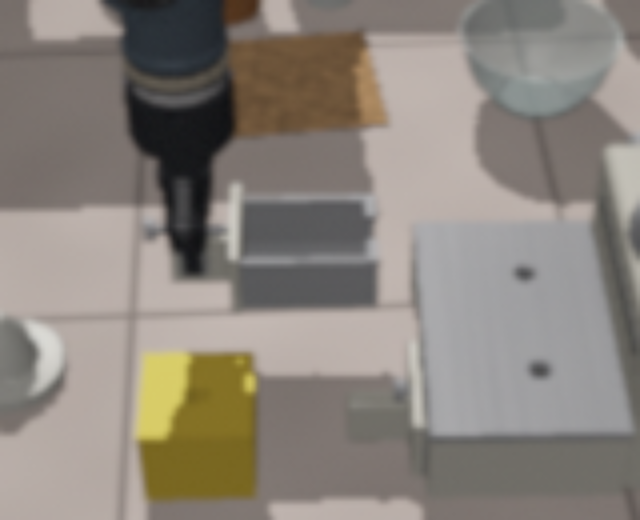

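The tray is clear of the juicer and level at crop (305,250). The right tray is still shut.

Call:
apply_moves:
  claw: [-1,-1,-1,-1,-1]
  travel:
    - [0,-0.025,-0.006]
    - [0,-0.065,-0.006]
    - [0,-0.11,-0.006]
    - [0,-0.155,-0.006]
    - [0,-0.2,-0.006]
  turn:
    - [0,0,-0.004]
    - [0,0,-0.01]
    - [0,0,-0.016]
    - [0,0,-0.022]
    - [0,0,-0.03]

```text
t: 13.08
tcp_pos: [0.446, 0.1777, 0.0854]
tool_rot: [1.0, 0.028, -0.0, 0.0]
force: [0.0, -0.9, -2.4]
finger_gap: 0.149
gripper_force: 68.4
```

```bash
python3 -c "
from h import *
status();plan(.4512,.3437,.09,5.1)"
```

```text
t 13.08 tcp [0.446  0.1777 0.0854] yaw 3.24 tilt [-0.001 -0.    -1.   ] F [ 0.  -0.9 -2.4] gap 0.149 gf 68.4 q [ 0.15  0.59  1.92 -0.    0.64  1.66]
travel [ 0.0182 -0.2068 -0.0058] turn [ 0.0001  0.0002 -0.0104] mm [  14.5 -165.5   -4.6]
```

Call:
apply_moves:
  claw: [-1,-1,-1,-1,-1]
  travel:
    - [0.005,-0.05,0]
    - [0.009,-0.1,0]
    - [0.014,-0.15,0]
    - [0.017,-0.185,0]
    - [0.018,-0.2,0]
  turn:
    - [0,0,-0.003]
    - [0,0,-0.006]
    - [0,0,-0.009]
    - [0,0,-0.01]
    - [0,0,-0.01]

```text
t: 13.5
tcp_pos: [0.4519, 0.3408, 0.0853]
tool_rot: [0.999, 0.046, 0.001, -0.001]
force: [1.0, 0.8, -2.6]
finger_gap: 0.144
gripper_force: 68.6
```

Call:
apply_moves:
  claw: [-1,-1,-1]
  travel:
    - [0,0,0.01]
    - [0,0,0.02]
    - [0,0,0.02]
  turn:
    - [0,0,0]
    - [0,0,0]
    - [0,0,0]

```text
t: 13.75
tcp_pos: [0.45, 0.3345, 0.0678]
tool_rot: [0.999, 0.043, -0.002, 0.002]
force: [-0.5, -0.2, -2.1]
finger_gap: 0.152
gripper_force: 68.6
```

```bash
python3 - <<'E'
from h import *
from station import manip
s=manip.snapshot("side");np.savez("side11.npz",**s);status();plan(.4512,.3437,.019,5.1)
W=cloud(s)
m=(W[...,2]>.06)&(W[...,2]<.13)&(W[...,0]>.38)&(W[...,0]<.62)&(W[...,1]>.28)&(W[...,1]<.42)
P=W[m]; P=P[P[:,0]>.47]; print(len(P),np.round(np.percentile(P,[1,50,99],axis=0),3))
E
```

```text
t 13.80 tcp [0.4505 0.3345 0.0686] yaw 4.93 tilt [-0.004 -0.003 -1.   ] F [ 0.4 -0.2 -2.7] gap 0.150 gf 68.6 q [ 0.44  0.68  1.72 -0.    0.75  1.93]
travel [ 0.0022 -0.0115  0.0619] turn [ 0.0008  0.0012 -0.001 ] mm [ 1.7 -9.2 49.6]
661 [[0.473 0.293 0.061]
 [0.528 0.315 0.085]
 [0.584 0.381 0.114]]
```

Call:
apply_moves:
  claw: [-1,-1,-1,-1,-1]
  travel:
    - [0.002,-0.011,0.01]
    - [0.002,-0.011,0.025]
    - [0.002,-0.011,0.04]
    - [0.002,-0.011,0.05]
    - [0.002,-0.011,0.052]
  turn:
    - [0,0,-0.001]
    - [0,0,-0.001]
    - [0,0,-0.001]
    - [0,0,-0.001]
    - [0,0,-0.001]

```text
t: 14.22
tcp_pos: [0.4517, 0.3448, 0.0267]
tool_rot: [0.999, 0.045, -0.001, 0.001]
force: [0.6, 0.1, -1.7]
finger_gap: 0.154
gripper_force: 68.6
```

```bash
python3 -c "
from h import *
status();plan(.4512,.3437,.018,5.1)"
```

```text
t 14.22 tcp [0.4517 0.3448 0.0267] yaw 5.18 tilt [-0.002 -0.002 -1.   ] F [ 0.6  0.1 -1.7] gap 0.154 gf 68.6 q [ 0.46  0.76  1.71 -0.    0.67  1.94]
travel [-0.0007  0.0013  0.0109] turn [0.0006 0.0008 0.0005] mm [-0.5  1.   8.7]
```

Call:
apply_moves:
  claw: [-1,-1,-1,-1,-1]
  travel:
    - [0,0.001,0.003]
    - [0,0.001,0.006]
    - [0,0.001,0.009]
    - [0,0.001,0.01]
    - [0,0.001,0.01]
  turn:
    - [0,0,0]
    - [0,0,0]
    - [0,0,0]
    - [0,0,0]
    - [0,0,0]

```text
t: 14.63
tcp_pos: [0.4532, 0.3451, 0.0211]
tool_rot: [0.999, 0.045, 0.001, 0.0]
force: [0.2, 0.1, -1.7]
finger_gap: 0.147
gripper_force: 68.6
```

```bash
python3 -c "
from h import *
status();plan(.4512,.3437,.018,5.1)"
```

```text
t 14.63 tcp [0.4532 0.3451 0.0211] yaw 5.21 tilt [ 0.002  0.    -1.   ] F [ 0.2  0.1 -1.7] gap 0.147 gf 68.6 q [ 0.46  0.77  1.71 -0.    0.66  1.94]
travel [-0.0027  0.0015  0.0039] turn [ 0.     -0.0006  0.0006] mm [-2.1  1.2  3.1]
```

Call:
apply_moves:
  claw: [-1,-1,-1,-1]
  travel:
    - [-0.001,0.001,0.002]
    - [-0.001,0.001,0.004]
    - [-0.001,0.001,0.0045]
    - [-0.001,0.001,0.0045]
  turn:
    - [0,0,0]
    - [0,0,0]
    - [0,0,0]
    - [0,0,0]

```text
t: 14.97
tcp_pos: [0.4524, 0.3442, 0.018]
tool_rot: [0.999, 0.046, 0.001, 0.0]
force: [-0.2, -0.3, 3.1]
finger_gap: 0.147
gripper_force: 69.5
```

```bash
python3 -c "
from h import *
status();plan(.4512,.3437,.018,5.1)"
```

```text
t 14.97 tcp [0.4524 0.3442 0.018 ] yaw 5.22 tilt [ 0.002 -0.    -1.   ] F [-0.2 -0.3  3.1] gap 0.147 gf 69.5 q [ 0.45  0.77  1.72 -0.    0.65  1.94]
travel [-0.0016  0.0004  0.    ] turn [ 0.0001 -0.0006  0.0007] mm [-1.3  0.4  0. ]
```

Contact; release and rise.

Call:
apply_moves:
  claw: [0.3,0.3,0.3,0.3,0.3]
  travel:
    - [0,0,0]
    - [0,0,0]
    - [0,0,0]
    - [0,0,0]
    - [0,0,0]
  turn:
    - [0,0,0]
    - [0,0,0]
    - [0,0,0]
    - [0,0,0]
    - [0,0,0]

```text
t: 15.38
tcp_pos: [0.4526, 0.3442, 0.0174]
tool_rot: [0.999, 0.045, 0.001, 0.0]
force: [0.4, -0.4, -0.8]
finger_gap: 0.651
gripper_force: 0.0
```

Call:
apply_moves:
  claw: [0.3,0.3,0.3,0.3,0.3]
  travel:
    - [0,0,-0.03]
    - [0,0,-0.07]
    - [0,0,-0.12]
    - [0,0,-0.17]
    - [-0.02,0,-0.22]
  turn:
    - [0,0,0]
    - [0,0,0]
    - [0,0,0]
    - [0,0,0]
    - [0,0,0]

```text
t: 15.8
tcp_pos: [0.4396, 0.3432, 0.1942]
tool_rot: [0.999, 0.045, 0.003, -0.001]
force: [0.6, 0.9, 0.4]
finger_gap: 0.646
gripper_force: 0.0
```

Call:
apply_moves:
  claw: [0.3,0.3,0.3,0.3,0.3]
  travel:
    - [0,0.04,0]
    - [0,0.09,0]
    - [0,0.14,0]
    - [0,0.19,0]
    - [0,0.2,0]
  turn:
    - [0,0,0]
    - [0,0,0]
    - [0,0,0]
    - [0,0,0]
    - [0,0,0]

```text
t: 16.22
tcp_pos: [0.4512, 0.179, 0.1922]
tool_rot: [0.999, 0.044, 0.001, 0.001]
force: [0.9, 0.4, 0.5]
finger_gap: 0.649
gripper_force: 0.0
```

```bash
python3 - <<'E'
from h import *
from station import manip
s=manip.snapshot("side");np.savez("side12.npz",**s);status()
W=cloud(s)
p=(np.hypot(W[...,0]-.5365,W[...,1]+.305)<.035)&(W[...,2]>.09)&(W[...,2]<.16); print("pin",p.sum(),np.nanpercentile(W[p],[3,50,97],axis=0))
m=(W[...,2]>.045)&(W[...,2]<.07)&(W[...,0]>.38)&(W[...,0]<.65)&(W[...,1]>.27)&(W[...,1]<.43)
P=W[m]; print(len(P),np.round(np.percentile(P,[1,50,99],axis=0),3)); print(cv2.minAreaRect((P[P[:,0]>.475][:,:2]*1000).astype(np.float32)))
cv2.imwrite("pics/s12.png",cv2.resize(s["pixels"][90:400,180:500],None,fx=1.9,fy=1.9)[:,:,::-1])
E
```

```text
t 16.27 tcp [0.4515 0.1798 0.1922] yaw 4.94 tilt [ 0.001 -0.001 -1.   ] F [ 0.8 -1.1 -0.1] gap 0.654 gf 0.0 q [ 0.15  0.4   1.82 -0.    0.92  1.64]
pin 197 [[ 0.52563056 -0.31814612  0.09237024]
 [ 0.53654563 -0.3137365   0.13205314]
 [ 0.54679433 -0.29806666  0.14639542]]
264 [[0.417 0.303 0.045]
 [0.505 0.34  0.052]
 [0.588 0.391 0.065]]
((531.1957397460938, 350.0349426269531), (112.24439239501953, 89.41839599609375), 4.575677871704102)
```

View pics/s12.png

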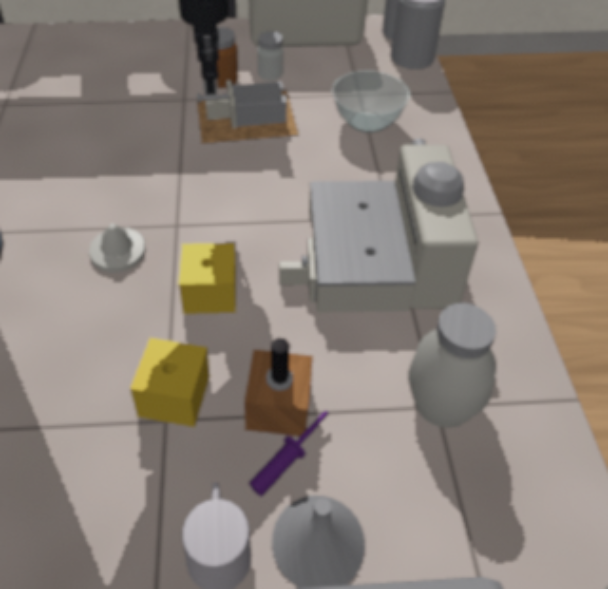

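The tray is level at the middle of the mat, the pin stands upright in its stand, the right tray is shut and the arm is clear. The purple look-alike lies where it fell, and I'm leaving it alone.

```bash
python3 -c "
from station import manip
print(manip.sign_off())"
```

```text
the job is handed in; nothing more can be done
None
```

The job is handed in: the full (left) tray is level on the middle of the mat, the pin is back upright in its stand and the right tray is shut; the purple look-alike toppled early on, I believe untouched by the arm, and lies where it fell.

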